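# Brush out the paste pot and stand the brush to dry

## Robot

A 7-joint arm with a two-finger parallel gripper is mounted at the origin on the work surface. World frame = base frame: x ahead of the robot, y to its left, z up, the work surface at z = 0. Lengths are in m, angles in rad, forces in N, time in s.
With the tool pointing down it reaches from about 0.375 to 0.925 m from the base axis. Payload 3.1 kg.
Tool frame: the origin (TCP) lies at the very end of the fingers, on their centre line; the grasp point (between the pads) lies 19 mm behind it; z points along the fingers, y is the line along which they close (so a half turn about z gives the same grasp; the last joint's range is limited). The gripper opens to 85 mm and grips with 20 to 120 N. Pads are 22 mm wide; open, the fingers measure 114 mm over their backs; the gripper's body (76 mm by 85 mm) begins 54 mm behind the grasp point. The pads swing forward as they close: fully open they stand 13 mm farther back than shut.
Start: joints at [1.135, 0.383, 0.044, 1.598, -0.018, 1.161, -0.05], TCP at [0.215, -0.613, 0.231] pointing down, gripper open.
Joint ranges: [-2.61, 2.61], [-0.41, 2.15], [-1.48, 1.57], [0, 2.5], [-1.57, 4.71], [0.05, 1.97], [-2.85, 2.85]. Speed limits (rad/s): [2.79, 2.79, 3.14, 3.14, 3.14, 3.14, 3.14].

## Interface

Orientations are given as a unit quaternion [x, y, z, w].
In Python, from plant import observe, vision, ctrl gives the robot as it stands.
- The arm moves only by the shell command python3 -m pendant 'ROWS'. ROWS is JSON, one flat list of numbers, 7 for each row, row after row: the opening, from 0 (shut) to 1 (fully open), then the shift along the tool's x, y, z in units of 300 mm (1.0 is 300 mm), then the turn, a rotation vector about the tool's x, y, z in units of pi/2 rad (1.0 is pi/2 rad). A call has 1 to 12 rows; each row shifts and turns the commanded pose from where the row before left it, along the tool's axes as they then stand; what a row does not reach is not made up. A row lasts 1/8 s, in which the tool goes at most 62.5 mm and 10.7 degrees, less where a joint would pass 70% of its speed; a pose out of reach is approached as far as the arm can. A call with a number of a shift or a turn outside -1 to 1 is refused whole. A call with a gripper value outside its range is refused whole. The fingers move at their own pace and stop on an object; the grip force is fixed at half the most. Time passes only in rows, so rows that do not move let the fingers close. It gives the time, the measured TCP pose, the force, the opening and the grip force at its end, in the units of the state.
- observe(): the state, without advancing time (a new reading comes with each control period).
- vision.snapshot(name): name is "scene" or "top" or "wrist"; returns a dict with "frame" (384x512x3 uint8, blue, green, red), "fx", "fy", "cx", "cy" (pixels), "k1" (the pictures are not rectified: a ray, as slopes to the right and down, at radius r is drawn at 1 + k1 r^2 times it, then the intrinsics apply), "R" (3x3) and "t" (3): a world point X has camera coordinates R X + t; the wrist camera has in their place "hand_eye" (4x4, takes a point from camera to tool coordinates, whose origin is the TCP and whose axes are the flange's). Camera axes: x right, y down, z forward; pixel columns grow to the right and rows downward; lengths in m; the calibration is good to about 2 mm. A picture is of the moment at which its call begins: read the wrist's pose just before it. There is no depth.
- ctrl.hand_in(): hands the job in; it is judged then, once.
The state is a dict: "t": time; "joint_pos": joint angles; "joint_vel": joint speeds; "joint_torque": joint torques, N m; "position": TCP position; "ee_rot": TCP orientation; "ft_force": force on the tool from outside, world axes, zero at the start; "moment": the same for the moment, N m; "grip_width": finger opening in m; "grip_force": force on a finger pad.
Only numpy, scipy, OpenCV 4.12 (cv2) and the standard library are available. Lean on these libraries where they do the work, as an engineer would, in place of code of your own. Each camera call takes 0.05 s, during which the arm holds its last target. There are 200 camera calls.

## Task

Take the long brush from its rest and scrub out the steel pot: lower it bristles first until you feel the bristles press on the pot's bottom, raise them to near the rim, and so on until the bottom has been pressed three times, each time gently and for a moment. Then turn the brush over, putting it down and taking it again the other way, and stand it to dry with its bristles up and its handle all the way down in the blue stand. Leave the tape stack, the bottle and the white core where they are.

Things in the scene. Friction and masses are not known exactly. Their poses are not given: they have to be found in the camera images.
- brush: yellow-handled round brush, 240 mm long, 90 g, starting level on the rest; x axis along it towards the bristles; origin on the axis in the square grip, near the balance point. Along x in mm: round handle 16 diameter, domed end, -90 to -35; square grip 16 x 16, -35 to 40; steel rod 8 diameter, 40 to 90; black bristle head 36 diameter, 90 to 150
- brush_tip (a point): middle of the bristle end of the brush, on its axis, 150 mm along +x from the brush origin
- brush_butt (a point): domed end of the handle, on the brush axis, 90 mm along -x from the brush origin
- rest: fixed grey plate 180 x 70 x 8 mm with two aluminium V-notched posts 10 mm thick at x = -72 (for the round handle) and x = 76 mm (for the steel rod); origin under the plate's middle on the table, x along it, z up. A brush lying in it is level, bristles to +x, axis 62 mm above the table, its origin over the rest's origin. Notch tops 8 mm above that axis
- pot: fixed upright steel pot, open on top, outer diameter 66, inner diameter 58 mm, on a black rubber foot 84 mm in diameter; origin on its axis at the table, z up; inner floor 8 mm and rim 98 mm above the table
- stand: fixed blue drying stand: an upright tube, outer diameter 33 mm, bore 23 mm, open on top, on a round blue foot 84 mm in diameter; origin on its axis at the table, z up; bore floor 6 mm and tube rim 52 mm above the table
- tape_stack: bystander: stack of four brown tape rolls, 112 mm in diameter, 43 mm high; origin at the middle of its underside
- squeeze_bottle: bystander: white bottle 56 mm in diameter, 140 mm high; origin at the middle of its underside
- core: bystander: white plastic ring 82 mm in diameter, 25 mm high, lying flat; origin at the middle of its underside
There are look-alikes about, which are no part of the job. What is shaped like the pot but green is not meant.

How it is judged:
By the outcome, as a careful person would: the job done as asked, in the order asked, and still so for the second after the job is handed in, with the robot touching nothing.
It also fails if it takes over 72 s, if anything falls off the work surface, if the arm or the gripper's body presses on something with over 40 N, if the wrist force passes 120 N, or if a joint passes its speed limit or range.

## Working session

There is one attempt and no reset: what is moved stays moved. The work goes in short steps, Python scripts to look and compute and a shell command to move; the robot and the scene stay as the last step left them, time stands still between calls to the robot, and variables do not carry over. Pictures are saved under pics/ and viewed, at most 10 in all, crops included, and the job is handed in when it is done.

```bash
mkdir -p pics; ls; python3 - <<'E'
from plant import observe, vision
import cv2,numpy as np
s=observe();print(s['t'],s['position'],s['ee_rot'],s['ft_force'],s['grip_width'])
for n in ("scene","top"):
    d=vision.snapshot(n);cv2.imwrite(f"pics/{n}0.png",d["frame"])
    np.savez(f"pics/{n}0.npz",**d)
    print(n,d["fx"],d["fy"],d["cx"],d["cy"],d["k1"],np.array(d["R"]).round(4).tolist(),d["t"])
d=vision.snapshot("wrist");np.savez("pics/wrist0.npz",**d);print(d["hand_eye"])
E
```

```text
pics
0.0 [ 0.2151086  -0.6123477   0.22983259] [ 9.85762244e-01  1.68139681e-01 -2.93263265e-04 -1.32645655e-03] [-0.11441763 -0.44293656  0.70047128] 0.08546772072066693
scene 427.336261290989 427.336261290989 254.15817730464246 188.68293796579056 -0.16173611608367744 [[0.2643, 0.9644, -0.0014], [0.8075, -0.2221, -0.5465], [-0.5273, 0.1433, -0.8375]] [-0.12190332 -0.42419687  1.40060317]
top 487.3591918077856 487.3591918077856 253.5583615878913 199.47025363127526 -0.19737620788216018 [[-0.0263, -0.9997, -0.003], [-0.9965, 0.0264, -0.079], [0.079, 0.0009, -0.9969]] [0.01231478 0.57724426 1.20472499]
[[ 1.00003226e-04 -9.63228671e-01 -2.68682929e-01  6.71279176e-02]
 [ 9.99999975e-01  4.20693264e-05  2.21379311e-04 -2.84318307e-04]
 [-2.01935590e-04 -2.68682944e-01  9.63228651e-01 -1.42715997e-01]
 [ 0.00000000e+00  0.00000000e+00  0.00000000e+00  1.00000000e+00]]
```

View pics/top0.png

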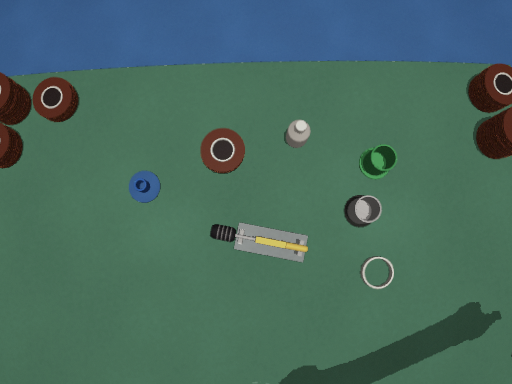

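View pics/scene0.png

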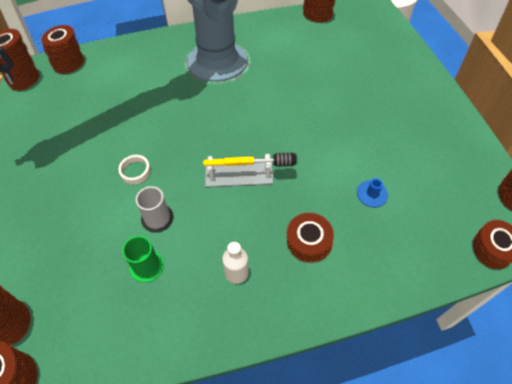

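Top view: brush yellow handle at (272,242) with bristles at (224,233), left = +y; steel pot at (365,210), green look-alike at (378,162); blue stand at (145,187); core (378,272), tape stack (222,151), bottle (298,133). Scene view agrees: brush (250,160), pot (153,207), green (142,258), stand (374,190).

```bash
cat > h.py <<'E'
import numpy as np,cv2
from scipy.spatial.transform import Rotation as Ro
from scipy.optimize import least_squares
def K(d): return np.array([[d["fx"],0,d["cx"]],[0,d["fy"],d["cy"]],[0,0,1.]],float)
def D(d): return np.array([float(d["k1"]),0,0,0])
def RT(d,state=None):
    if "R" in d: return np.array(d["R"]),np.array(d["t"])
    T=np.eye(4);T[:3,:3]=Ro.from_quat(state["ee_rot"]).as_matrix();T[:3,3]=state["position"]
    W=np.linalg.inv(T@np.array(d["hand_eye"]));return W[:3,:3],W[:3,3]
def ray(d,p,state=None):
    R,t=RT(d,state);u=cv2.undistortPoints(np.array(p,float).reshape(-1,1,2),K(d),D(d))[:,0]
    return -R.T@t,np.c_[u,np.ones(len(u))]@R
def plane(d,p,z,state=None):
    c,v=ray(d,p,state);return c+v*((z-c[2])/v[:,2])[:,None]
def proj(d,X,state=None):
    R,t=RT(d,state);return cv2.projectPoints(np.array(X,float).reshape(-1,1,3),cv2.Rodrigues(R)[0],t,K(d),D(d))[0][:,0]
def tri(obs):
    A=np.zeros((3,3));b=np.zeros(3)
    for c,v in obs:
        v=v[0]/np.linalg.norm(v[0]);P=np.eye(3)-np.outer(v,v);A+=P;b+=P@c
    return np.linalg.solve(A,b)
def load(n): return dict(np.load(f"pics/{n}.npz"))
def big(m):
    n,l,s,c=cv2.connectedComponentsWithStats(m.astype(np.uint8));i=1+np.argmax(s[1:,4]);return l==i
E
python3 - <<'E'
from h import *
for n in("top0","scene0"):
    d=load(n);f=d["frame"].astype(int);b,g,r=f[...,0],f[...,1],f[...,2]
    hsv=cv2.cvtColor(d["frame"],cv2.COLOR_BGR2HSV);h,s,v=[hsv[...,i].astype(int) for i in range(3)]
    yel=big((h>18)&(h<36)&(s>150)&(v>120))
    ys,xs=np.nonzero(yel);P=plane(d,np.c_[xs,ys],.062)[:,:2]
    m=P.mean(0);u=np.linalg.svd(P-m)[2][0];u*=np.sign(u[1]);q=(P-m)@u
    print(n,"yel",m,u,q.min(),q.max(),"origin est",m+u*((q.min()+q.max())/2+.025), "ang",np.degrees(np.arctan2(u[1],u[0])))
    roi=np.zeros(yel.shape,bool)
    if n=="top0": roi[140:220,115:180]=1
    else: roi[165:220,345:400]=1
    blue=big((h>98)&(h<125)&(s>120)&roi)
    cs=max(cv2.findContours(blue.astype(np.uint8),0,1)[0],key=len)[:,0]
    for z in(0,.004,.006):
        P=plane(d,cs,z)[:,:2].astype(np.float32);c,rr=cv2.minEnclosingCircle(P);print(" stand foot",z,c,rr)
    # pot
    roi=np.zeros(yel.shape,bool)
    if n=="top0": roi[190:235,340:390]=1
    else: roi[180:232,130:178]=1
    gre=roi&(s<60)
    ys,xs=np.nonzero(gre);print(" potmask",gre.sum(),xs.min(),xs.max(),ys.min(),ys.max(),plane(d,[[xs.mean(),ys.mean()]],.05))
t=load("top0")["frame"];s=load("scene0")["frame"]
a=cv2.resize(t[175:275,330:410],None,fx=4,fy=4,interpolation=2)
c=cv2.resize(t[205:265,200:320],None,fx=4,fy=4,interpolation=2)
e=cv2.resize(s[175:235,120:180],None,fx=4,fy=4,interpolation=2)
o=np.zeros((500,800,3),np.uint8);o[:400,:320]=a;o[:240,320:800]=c;o[240:480,320:560]=e
e=cv2.resize(s[170:215,350:395],None,fx=5,fy=5,interpolation=2);o[240:465,565:790]=e
cv2.imwrite("pics/crop0.png",o)
E
```

```text
top0 yel [ 0.46601099 -0.08737436] [0.02885366 0.99958365] -0.0036477836666242657 0.0036473740024696604 origin est [ 0.46673232 -0.06238498] ang 88.3465776052828
 stand foot 0 (0.6212926506996155, 0.2809906005859375) 0.0417029969394207
 stand foot 0.004 (0.6208403706550598, 0.2800758183002472) 0.041569456458091736
 stand foot 0.006 (0.6206142902374268, 0.27961841225624084) 0.04150266945362091
 potmask 957 344 381 195 226 [[ 0.54211361 -0.27256929  0.05      ]]
scene0 yel [ 0.46143645 -0.06430518] [0.21060649 0.97757092] -0.06948388241440828 0.059659087684244966 origin est [ 0.46566703 -0.04466812] ang 77.84210347095895
 stand foot 0 (0.6135926842689514, 0.2850974202156067) 0.04755762219429016
 stand foot 0.004 (0.6157169938087463, 0.28313153982162476) 0.04735588654875755
 stand foot 0.006 (0.616779088973999, 0.2821485996246338) 0.047255054116249084
 potmask 1273 130 172 180 231 [[ 0.53857991 -0.27910112  0.05      ]]
```

View pics/crop0.png

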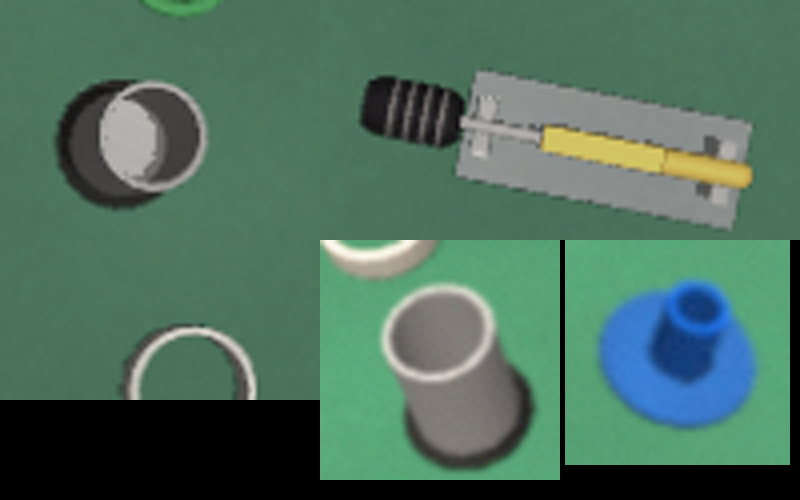

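Crop confirms the steel (grey) pot on black foot, the yellow brush on the grey rest with bristles at left (+y), and the blue stand tube on its foot.

```bash
python3 - <<'E'
from h import *
T=load("top0");S=load("scene0")
def ct(X,Y,sc,ox,oy,px,py): return [(X-px+.5)/sc-.5+ox,(Y-py+.5)/sc-.5+oy]
A=lambda x,y:ct(x,y,4,330,175,0,0)
B=lambda x,y:ct(x,y,4,200,205,320,0)
C=lambda x,y:ct(x,y,4,120,175,320,240)
E=lambda x,y:ct(x,y,5,350,170,565,240)
print("pot top",plane(T,[A(153,136)],.098),"scene",plane(S,[C(439,333)],.098),"tri",tri([ray(T,[A(153,136)]),ray(S,[C(439,333)])]))
print("pot foot top",plane(T,[A(121,144)],.005))
print("stand tube scene",plane(S,[E(698,308)],.052))
for n,p in dict(butt=B(751,175),join=B(664,162),rod=B(541,138),head=B(462,118),tip=B(363,105)).items(): print(n,plane(T,[p],.062))
for n,d in(("T",T),("S",S)):
    hsv=cv2.cvtColor(d["frame"],cv2.COLOR_BGR2HSV).astype(int);h,s,v=[hsv[...,i] for i in range(3)]
    yel=big((h>15)&(h<38)&(s>95)&(v>100));ys,xs=np.nonzero(yel);P=plane(d,np.c_[xs,ys],.064)[:,:2]
    m=P.mean(0);u=np.linalg.svd(P-m)[2][0];u*=np.sign(u[1]);q=(P-m)@u
    print(n,"yel",m,u,q.min(),q.max(),"o",m+u*((q.min()+q.max())/2+.025),np.degrees(np.arctan2(u[1],u[0])))
    # rest plate
    if n=="T":
        roi=np.zeros(yel.shape,bool);roi[220:265,228:312]=1
        g=big(roi&(s<60)&(v>80)&(v<230))|yel
        cs=np.vstack([c[:,0] for c in cv2.findContours(g.astype(np.uint8),0,1)[0]])
        P=plane(d,cs,.008)[:,:2].astype(np.float32);print("rest",cv2.minAreaRect(P))
    for nm,X in dict(pot=[.542,-.27,0]).items(): pass
    roi=np.zeros(yel.shape,bool)
    if n=="T":
        roi[170:205,125:165]=1
        print(d["frame"][185,135:152].tolist())
E
```

```text
pot top [[ 0.54228125 -0.27503204  0.098     ]] scene [[ 0.54215722 -0.2770431   0.098     ]] tri [ 0.54216424 -0.27612588  0.09757242]
pot foot top [[ 0.54273581 -0.27572469  0.005     ]]
stand tube scene [[0.61969675 0.27787494 0.052     ]]
butt [[ 0.45168385 -0.13049764  0.062     ]]
join [[ 0.46113182 -0.07780831  0.062     ]]
rod [[ 0.47771786 -0.00361602  0.062     ]]
head [[0.49107529 0.04399931 0.062     ]]
tip [[0.5004502  0.10405248 0.062     ]]
T yel [ 0.4645469  -0.06616259] [0.21724599 0.97611689] -0.06521478614965975 0.06321191374360638 o [ 0.46976049 -0.04273718] 77.45267179150709
rest ((0.4690878689289093, -0.044338926672935486), (0.1872110217809677, 0.0708678811788559), 77.82514953613281)
[[139, 80, 44], [73, 38, 18], [62, 33, 14], [66, 36, 17], [80, 46, 24], [129, 84, 50], [142, 93, 56], [142, 93, 57], [142, 92, 57], [150, 91, 52], [166, 101, 58], [97, 54, 29], [64, 34, 20], [65, 34, 20], [64, 35, 20], [147, 97, 60], [148, 97, 60]]
S yel [0.31844989 0.85795868] [-0.7795823  0.6262998] -0.36477148871078185 0.5144398274849314 o [0.24062094 0.9204848 ] 141.22234724061803
```

```bash
cat >> h.py <<'E'
from plant import observe,vision
O=np.array([.4693,-.0432,.062]);YAW=np.radians(77.8);U=np.array([np.cos(YAW),np.sin(YAW),0])
POT=np.array([.5423,-.2757]);STAND=np.array([.6203,.279])
UP=np.array([0,0,1.])
def frame(z,xhint):
    z=z/np.linalg.norm(z);x=xhint-z*(xhint@z);x/=np.linalg.norm(x);return np.c_[x,np.cross(z,x),z]
def to(R,grasp,s=None):
    """shift (units, present tool axes) and turn (units) for the grasp point to be at `grasp` with attitude R; translate first, then turn"""
    s=s or observe();R0=Ro.from_quat(s["ee_rot"]).as_matrix();tcp=grasp+.019*R[:,2]
    sh=R0.T@(tcp-s["position"])/.3;tu=Ro.from_matrix(R0.T@R).as_rotvec()/(np.pi/2)
    print("shift",sh.round(4),"|mm|",round(300*np.linalg.norm(sh)),"turn",tu.round(4),"deg",round(90*np.linalg.norm(tu),1));return sh,tu
def st():
    s=observe();R=Ro.from_quat(s["ee_rot"]).as_matrix()
    print("t",round(s["t"],2),"tcp",s["position"].round(4),"grasp",(s["position"]-.019*R[:,2]).round(4),"x",R[:,0].round(3),"z",R[:,2].round(3),"F",np.round(s["ft_force"],2),"w",round(s["grip_width"],4),"gf",round(s["grip_force"],1),"q",np.round(s["joint_pos"],2))
E
python3 - <<'E'
from h import *
a=np.radians(27)
R=frame(np.cos(a)*-UP+np.sin(a)*U,U)
to(R,O+[0,0,.12])
E
```

```text
shift [ 1.4434 -1.5339  0.2201] |mm| 635 turn [ 0.1517  0.2727 -0.6372] deg 63.9
```

```bash
python3 -m pendant '[1,0.131,-0.139,0.02,0,0,0, 1,0.131,-0.139,0.02,0,0,0, 1,0.131,-0.139,0.02,0,0,0, 1,0.131,-0.139,0.02,0,0,0, 1,0.131,-0.139,0.02,0,0,0, 1,0.131,-0.139,0.02,0,0,0, 1,0.131,-0.139,0.02,0,0,0, 1,0.131,-0.139,0.02,0,0,0, 1,0.131,-0.139,0.02,0,0,0, 1,0.131,-0.139,0.02,0,0,0, 1,0.131,-0.139,0.02,0,0,0]'
python3 -m pendant '[1,0,0,0,0.025,0.045,-0.106, 1,0,0,0,0.025,0.045,-0.106, 1,0,0,0,0.025,0.045,-0.106, 1,0,0,0,0.025,0.045,-0.106, 1,0,0,0,0.025,0.045,-0.106, 1,0,0,0,0.025,0.045,-0.106, 1,0,0,0,0,0,0]'
python3 - <<'E'
from h import *
st()
a=np.radians(27)
R=frame(np.cos(a)*-UP+np.sin(a)*U,U)
to(R,O)
s=observe();d=vision.snapshot("wrist");cv2.imwrite("pics/w1.png",d["frame"]);np.savez("pics/w1.npz",**d)
for x in(-.09,-.035,.04,.09,.15): print(x,proj(d,[O+x*U],s).round(1))
E
```

```text
t: 1.52
position: [0.4716, -0.0357, 0.1651]
ee_rot: [0.986, 0.168, 0.0, 0.0]
ft_force: [0.7, -0.4, -0.2]
grip_width: 0.0856
grip_force: 0.0
t: 2.4
position: [0.4708, -0.0389, 0.1643]
ee_rot: [0.769, 0.598, 0.174, -0.142]
ft_force: [-0.3, -0.7, -0.1]
grip_width: 0.0857
grip_force: 0.0
t 2.4 tcp [ 0.4708 -0.0389  0.1643] grasp [ 0.4689 -0.047   0.1814] x [0.224 0.871 0.438] z [ 0.099  0.427 -0.899] F [-0.31 -0.7  -0.15] w 0.0857 gf 0.0 q [ 0.76  0.21 -0.51  2.08 -0.44  0.94  0.29]
shift [-0.1619  0.0015  0.3633] |mm| 119 turn [ 0.0042  0.0113 -0.0223] deg 2.3
-0.09 [[259.2 363.5]]
-0.035 [[256.7 291.6]]
0.04 [[253.6 200.7]]
0.09 [[251.6 144.9]]
0.15 [[249.5  83. ]]
```

View pics/w1.png

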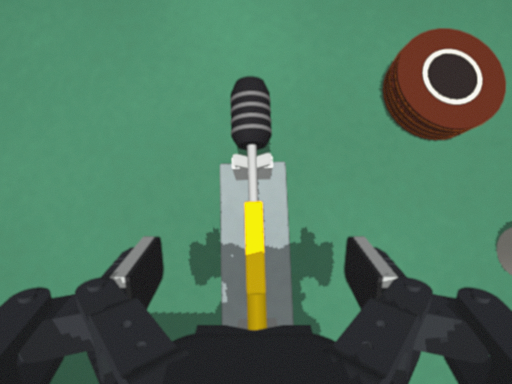

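The wrist view shows the rod starting at (254,202), grip–handle joint at (256,293), as predicted (254,201 / 257,292): the pose is good. Descend and grip.

```bash
python3 -m pendant '[1,0,0,0,0.004,0.011,-0.022, 1,-0.054,0,0.12,0,0,0, 1,-0.054,0,0.12,0,0,0, 1,-0.054,0,0.12,0,0,0, 1,0,0,0,0,0,0]'
python3 - <<'E'
from h import *
st();a=np.radians(27)
to(frame(np.cos(a)*-UP+np.sin(a)*U,U),O)
E
python3 -m pendant '[0,0,0,0,0,0,0, 0,0,0,0,0,0,0, 0,0,0,0,0,0,0, 0,0,0,0,0,0,0, 0,0,0,0,0,0,0, 0,0,0,0,0,0,0, 0,0,0,0,0,0,0, 0,0,0,0,0,0,0]'
python3 -c "
from h import *
st()"
```

```text
t: 3.08
position: [0.4696, -0.0293, 0.045]
ee_rot: [0.755, 0.612, 0.18, -0.149]
ft_force: [-0.2, 0.6, -0.2]
grip_width: 0.0856
grip_force: 0.0
t 3.08 tcp [ 0.4696 -0.0293  0.045 ] grasp [ 0.468  -0.0378  0.0619] x [0.185 0.871 0.455] z [ 0.089  0.446 -0.89 ] F [-0.23  0.61 -0.16] w 0.0856 gf 0.0 q [ 0.73  0.45 -0.5   2.13 -0.42  0.69  0.4 ]
shift [-0.0149  0.0086 -0.0081] |mm| 6 turn [-0.0046 -0.0008  0.0019] deg 0.5
t: 4.08
position: [0.473, -0.0319, 0.0477]
ee_rot: [0.755, 0.613, 0.182, -0.146]
ft_force: [-1.7, -2.1, 6.8]
grip_width: 0.0149
grip_force: 59.6
t 4.08 tcp [ 0.473  -0.0319  0.0477] grasp [ 0.4711 -0.0404  0.0646] x [0.183 0.872 0.454] z [ 0.096  0.444 -0.891] F [-1.66 -2.11  6.84] w 0.0149 gf 59.6 q [ 0.74  0.44 -0.5   2.13 -0.42  0.69  0.4 ]
```

```bash
python3 -m pendant '[0,0.081,0,-0.16,0,0,0, 0,0.081,0,-0.16,0,0,0, 0,0.081,0,-0.16,0,0,0, 0,0.081,0,-0.16,0,0,0, 0,0,0,0,0,0,0]'
python3 -m pendant '[0,0,0,0,0,-0.1,0, 0,0,0,0,0,-0.1,0, 0,0,0,0,0,-0.1,0, 0,0,0,0,0,-0.1,0, 0,0,0,0,0,-0.1,0, 0,0,0,0,0,-0.1,0, 0,0,0,0,0,-0.1,0, 0,0,0,0,0,-0.1,0, 0,0,0,0,0,-0.1,0, 0,0,0,0,0,-0.1,0, 0,0,0,0,0,0,0]'
python3 - <<'E'
from h import *
st();a=np.radians(27)
R=frame(-np.cos(a)*U-np.sin(a)*UP,-UP)
to(R,np.r_[POT,.29])
s=observe()
for n in("scene","top"):
    d=vision.snapshot(n);np.savez(f"pics/{n}1.npz",**d);cv2.imwrite(f"pics/{n}1.png",d["frame"])
E
```

```text
t: 4.7
position: [0.475, -0.0328, 0.2665]
ee_rot: [0.755, 0.614, 0.184, -0.141]
ft_force: [0.3, -0.7, -2.4]
grip_width: 0.0149
grip_force: 59.0
t: 6.08
position: [0.4705, -0.0308, 0.2575]
ee_rot: [0.66, 0.54, -0.407, 0.328]
ft_force: [0.1, -0.6, -0.1]
grip_width: 0.0148
grip_force: 59.0
t 6.08 tcp [ 0.4705 -0.0308  0.2575] grasp [ 0.474  -0.0142  0.2661] x [ 0.085  0.445 -0.891] z [-0.183 -0.872 -0.453] F [ 0.07 -0.63 -0.14] w 0.0148 gf 59.0 q [ 0.01  0.53 -0.65  1.84  0.91  1.9  -1.12]
shift [-0.4398  0.398   0.6826] |mm| 271 turn [0.0033 0.0007 0.0071] deg 0.7
```

View pics/scene1.png

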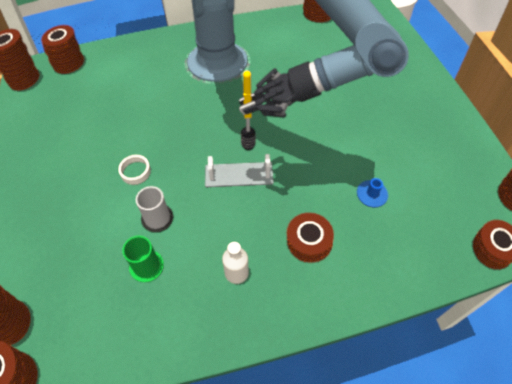

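Brush hangs bristles down at (248,140), handle top at (247,75), held properly; rest is empty and undisturbed. Move over the pot.

```bash
python3 -m pendant '[0,-0.088,0.08,0.137,0,0,0, 0,-0.088,0.08,0.137,0,0,0, 0,-0.088,0.08,0.137,0,0,0, 0,-0.088,0.08,0.137,0,0,0, 0,-0.088,0.08,0.137,0,0,0, 0,0,0,0,0,0,0, 0,0,0,0,0,0,0]'
python3 - <<'E'
from h import *
st();s=observe()
R=Ro.from_quat(s["ee_rot"]).as_matrix();a=np.radians(27)
g=s["position"]-.019*R[:,2];ax=np.cos(a)*R[:,0]+np.sin(a)*R[:,2];print("brush axis est",ax.round(3))
o=[];
for n in("scene","top"):
    d=vision.snapshot(n);np.savez(f"pics/{n}2.npz",**d);f=d["frame"]
    for x in (.147,0,-.09): print(n,x,proj(d,[g+ax*x]).round(1))
    p=proj(d,[g])[0]
    x0,y0=np.clip(p.astype(int)-[80,60],0,[352,264]);o.append(cv2.resize(f[y0:y0+120,x0:x0+160],None,fx=2.5,fy=2.5,interpolation=2));print(x0,y0)
cv2.imwrite("pics/c2.png",np.hstack(o))
E
```

```text
t: 7.05
position: [0.5383, -0.2953, 0.288]
ee_rot: [0.664, 0.536, -0.405, 0.33]
ft_force: [0.2, 1.2, -0.8]
grip_width: 0.0152
grip_force: 58.9
t 7.05 tcp [ 0.5383 -0.2953  0.288 ] grasp [ 0.5418 -0.2787  0.2967] x [ 0.099  0.444 -0.891] z [-0.184 -0.871 -0.455] F [ 0.24  1.16 -0.78] w 0.0152 gf 58.9 q [ 0.35  0.47 -0.49  1.8   1.19  1.62 -0.77]
brush axis est [ 0.005  0.    -1.   ]
scene 0.147 [[143.9 186. ]]
scene 0 [[128.1 144.5]]
scene -0.09 [[116.2 112.9]]
48 84
top 0.147 [[374.6 207.1]]
top 0 [[392.5 202.7]]
top -0.09 [[406.3 199.4]]
312 142
```

View pics/c2.png

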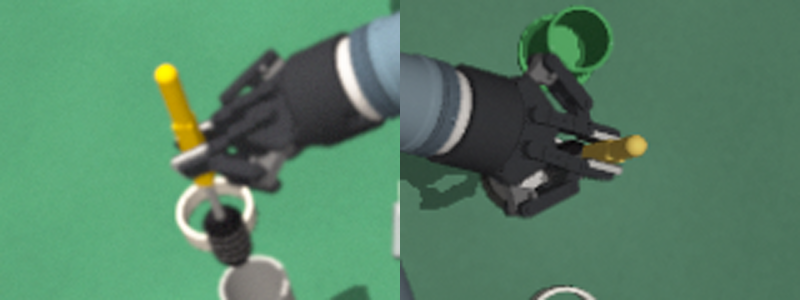

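Handle end appears at (114,112) scene and (407,200) top, matching prediction within ~1 px, so the brush is vertical over the pot. Lower.

```bash
python3 -m pendant '[0,0.075,0,0.036,0,0,0, 0,0.075,0,0.036,0,0,0, 0,0.075,0,0.036,0,0,0, 0,0.075,0,0.036,0,0,0, 0,0.075,0,0.036,0,0,0, 0,0,0,0,0,0,0]'
python3 - <<'E'
from h import *
st()
E
```

```text
t: 7.9
position: [0.5394, -0.2898, 0.1599]
ee_rot: [0.661, 0.539, -0.406, 0.329]
ft_force: [1.1, -0.2, -0.3]
grip_width: 0.0146
grip_force: 58.9
t 7.9 tcp [ 0.5394 -0.2898  0.1599] grasp [ 0.5428 -0.2732  0.1686] x [ 0.09   0.446 -0.891] z [-0.182 -0.872 -0.455] F [ 1.11 -0.16 -0.32] w 0.0146 gf 58.9 q [ 0.31  0.66 -0.46  1.84  1.26  1.56 -0.97]
```

```bash
python3 -m pendant '[0,0.012,0,0.006,0,0,0, 0,0.012,0,0.006,0,0,0, 0,0,0,0,0,0,0]'; python3 -m pendant '[0,0.012,0,0.006,0,0,0, 0,0,0,0,0,0,0]'; python3 -m pendant '[0,0.006,0,0.003,0,0,0, 0,0,0,0,0,0,0]'
```

```text
t: 8.28
position: [0.5402, -0.2916, 0.1544]
ee_rot: [0.663, 0.536, -0.405, 0.33]
ft_force: [-1.0, 0.5, -0.9]
grip_width: 0.015
grip_force: 58.9
t: 8.52
position: [0.5399, -0.2917, 0.1497]
ee_rot: [0.662, 0.537, -0.405, 0.33]
ft_force: [-0.0, -0.4, -0.9]
grip_width: 0.0147
grip_force: 58.9
t: 8.78
position: [0.54, -0.2916, 0.1477]
ee_rot: [0.662, 0.537, -0.405, 0.33]
ft_force: [-0.3, -0.2, -1.5]
grip_width: 0.0147
grip_force: 58.9
```

```bash
for i in 1; do python3 -m pendant '[0,0.006,0,0.003,0,0,0, 0,0,0,0,0,0,0]'; done; python3 -m pendant '[0,0.004,0,0.002,0,0,0, 0,0,0,0,0,0,0]'
```

```text
t: 9.02
position: [0.5402, -0.2917, 0.1462]
ee_rot: [0.662, 0.536, -0.405, 0.33]
ft_force: [0.8, -0.1, 0.1]
grip_width: 0.015
grip_force: 59.2
t: 9.28
position: [0.5404, -0.2918, 0.1461]
ee_rot: [0.662, 0.536, -0.406, 0.331]
ft_force: [-0.5, 1.7, 5.3]
grip_width: 0.0152
grip_force: 59.5
```

```bash
python3 -m pendant '[0,0.001,0,0.0005,0,0,0, 0,0,0,0,0,0,0, 0,0,0,0,0,0,0]'; python3 -m pendant '[0,0,0,0,0,0,0, 0,0,0,0,0,0,0]'
```

```text
t: 9.65
position: [0.5404, -0.2919, 0.1461]
ee_rot: [0.662, 0.536, -0.406, 0.331]
ft_force: [-0.4, 0.6, 6.0]
grip_width: 0.015
grip_force: 59.5
t: 9.9
position: [0.5404, -0.2919, 0.1462]
ee_rot: [0.662, 0.536, -0.406, 0.331]
ft_force: [-0.2, 0.7, 6.0]
grip_width: 0.0151
grip_force: 59.5
```

```bash
python3 -m pendant '[0,-0.077,0,-0.0395,0,0,0, 0,-0.077,0,-0.0395,0,0,0, 0,-0.077,0,-0.0395,0,0,0, 0,0,0,0,0,0,0, 0,0,0,0,0,0,0]'; python3 -m pendant '[0,0.077,0,0.0395,0,0,0, 0,0.077,0,0.0395,0,0,0, 0,0.06,0,0.031,0,0,0, 0,0.01,0,0.005,0,0,0, 0,0.004,0,0.002,0,0,0, 0,0.003,0,0.0015,0,0,0, 0,0,0,0,0,0,0, 0,0,0,0,0,0,0]'; python3 -m pendant '[0,0,0,0,0,0,0, 0,0,0,0,0,0,0]'
```

```text
t: 10.52
position: [0.5393, -0.2912, 0.2205]
ee_rot: [0.662, 0.537, -0.405, 0.329]
ft_force: [-0.2, -0.8, -1.5]
grip_width: 0.0148
grip_force: 59.0
t: 11.52
position: [0.5391, -0.2924, 0.1461]
ee_rot: [0.663, 0.535, -0.407, 0.33]
ft_force: [-4.1, 0.4, 5.2]
grip_width: 0.0148
grip_force: 59.4
t: 11.78
position: [0.539, -0.2925, 0.1461]
ee_rot: [0.663, 0.535, -0.407, 0.33]
ft_force: [-3.1, 0.6, 5.2]
grip_width: 0.0147
grip_force: 59.4
```

```bash
python3 -m pendant '[0,-0.083,0,-0.0425,0,0,0, 0,-0.083,0,-0.0425,0,0,0, 0,-0.083,0,-0.0425,0,0,0, 0,0,0,0,0,0,0, 0,0,0,0,0,0,0]'; python3 -m pendant '[0,0.083,0,0.0425,0,0,0, 0,0.083,0,0.0425,0,0,0, 0,0.066,0,0.034,0,0,0, 0,0.01,0,0.005,0,0,0, 0,0.004,0,0.002,0,0,0, 0,0.003,0,0.0015,0,0,0, 0,0,0,0,0,0,0, 0,0,0,0,0,0,0]'; python3 -m pendant '[0,0,0,0,0,0,0, 0,0,0,0,0,0,0]'
```

```text
t: 12.4
position: [0.5397, -0.291, 0.2268]
ee_rot: [0.663, 0.537, -0.405, 0.329]
ft_force: [0.1, 0.0, -1.6]
grip_width: 0.0147
grip_force: 58.9
t: 13.4
position: [0.5391, -0.2925, 0.1461]
ee_rot: [0.662, 0.535, -0.407, 0.33]
ft_force: [-2.2, 0.7, 6.6]
grip_width: 0.0149
grip_force: 59.5
t: 13.65
position: [0.5391, -0.2925, 0.1461]
ee_rot: [0.662, 0.535, -0.407, 0.33]
ft_force: [-3.4, -0.6, 5.3]
grip_width: 0.015
grip_force: 59.5
```

```bash
python3 -m pendant '[0,-0.11,0,-0.056,0,0,0, 0,-0.11,0,-0.056,0,0,0, 0,-0.11,0,-0.056,0,0,0, 0,-0.11,0,-0.056,0,0,0, 0,0,0,0,0,0,0]'
python3 - <<'E'
from h import *
st();a=np.radians(27)
R=frame(np.cos(a)*-UP+np.sin(a)*U,U)
to(R,O+.0032*U+[0,0,.215])
E
```

```text
t: 14.28
position: [0.5417, -0.291, 0.2954]
ee_rot: [0.664, 0.536, -0.402, 0.332]
ft_force: [0.2, -0.8, -2.1]
grip_width: 0.0151
grip_force: 58.9
t 14.28 tcp [ 0.5417 -0.291   0.2954] grasp [ 0.5451 -0.2744  0.304 ] x [ 0.103  0.444 -0.89 ] z [-0.178 -0.872 -0.456] F [ 0.23 -0.76 -2.11] w 0.0151 gf 58.9 q [ 0.35  0.46 -0.49  1.79  1.19  1.63 -0.76]
shift [ 0.4648 -0.4067 -0.6588] |mm| 271 turn [0.0084 0.9987 0.0019] deg 89.9
```

```bash
python3 -m pendant '[0,0.093,-0.081,-0.132,0,0,0, 0,0.093,-0.081,-0.132,0,0,0, 0,0.093,-0.081,-0.132,0,0,0, 0,0.093,-0.081,-0.132,0,0,0, 0,0.093,-0.081,-0.132,0,0,0, 0,0,0,0,0,0,0]'
python3 -m pendant '[0,0,0,0,0.001,0.1,0, 0,0,0,0,0.001,0.1,0, 0,0,0,0,0.001,0.1,0, 0,0,0,0,0.001,0.1,0, 0,0,0,0,0.001,0.1,0, 0,0,0,0,0.001,0.1,0, 0,0,0,0,0.001,0.1,0, 0,0,0,0,0.001,0.1,0, 0,0,0,0,0.001,0.1,0, 0,0,0,0,0.001,0.1,0, 0,0,0,0,0,0,0]'
python3 - <<'E'
from h import *
st();a=np.radians(27)
R=frame(np.cos(a)*-UP+np.sin(a)*U,U)
to(R,O+.0032*U+[0,0,.03])
E
```

```text
t: 15.02
position: [0.4697, -0.0264, 0.2548]
ee_rot: [0.66, 0.542, -0.403, 0.329]
ft_force: [0.8, -0.1, -1.8]
grip_width: 0.0148
grip_force: 59.0
t: 16.4
position: [0.4685, -0.0363, 0.2548]
ee_rot: [0.761, 0.606, 0.177, -0.151]
ft_force: [0.9, -0.5, -0.8]
grip_width: 0.0156
grip_force: 58.9
t 16.4 tcp [ 0.4685 -0.0363  0.2548] grasp [ 0.4669 -0.0448  0.2718] x [0.203 0.868 0.452] z [ 0.085  0.444 -0.892] F [ 0.86 -0.51 -0.79] w 0.0156 gf 58.9 q [ 0.9   0.11 -0.62  1.99 -0.45  1.15  0.25]
shift [-0.2552  0.0171  0.5423] |mm| 180 turn [-0.0067  0.0012 -0.0097] deg 1.1
```

```bash
python3 - <<'E'
from h import *
R=Ro.from_quat([.755,.613,.182,-.146]).as_matrix()
to(R,np.array([.4711,-.0404,.0646+.025]))
E
```

```text
shift [-0.259   0.0211  0.5492] |mm| 182 turn [-0.0066  0.0009 -0.0136] deg 1.4
```

```bash
python3 -m pendant '[0,-0.065,0.005,0.137,0,0,0, 0,-0.065,0.005,0.137,0,0,0, 0,-0.065,0.005,0.137,0,0,0, 0,-0.065,0.005,0.137,0,0,0, 0,0,0,0,-0.007,0.001,-0.013, 0,0,0,0,0,0,0, 0,0,0,0,0,0,0]'
python3 - <<'E'
from h import *
st()
R=Ro.from_quat([.755,.613,.182,-.146]).as_matrix()
to(R,np.array([.4711,-.0404,.0646]))
E
```

```text
t: 17.27
position: [0.4773, -0.0282, 0.0777]
ee_rot: [0.751, 0.617, 0.184, -0.143]
ft_force: [-0.5, -0.4, -0.4]
grip_width: 0.0146
grip_force: 58.9
t 17.27 tcp [ 0.4773 -0.0282  0.0777] grasp [ 0.4754 -0.0366  0.0947] x [0.17  0.875 0.454] z [ 0.1    0.443 -0.891] F [-0.51 -0.41 -0.41] w 0.0146 gf 58.9 q [ 0.83  0.41 -0.61  2.11 -0.36  0.74  0.33]
shift [-0.0589 -0.013   0.0822] |mm| 31 turn [0.003  0.     0.0078] deg 0.8
```

```bash
python3 -m pendant '[0,-0.022,-0.0065,0.028,0,0,0.004, 0,-0.022,-0.0065,0.028,0,0,0.004, 0,0,0,0,0,0,0]'
python3 - <<'E'
from h import *
st()
R=Ro.from_quat([.755,.613,.182,-.146]).as_matrix()
to(R,np.array([.4711,-.0404,.0646]))
E
```

```text
t: 17.65
position: [0.4695, -0.0311, 0.0535]
ee_rot: [0.756, 0.611, 0.182, -0.147]
ft_force: [-0.5, 0.6, -0.5]
grip_width: 0.0152
grip_force: 58.8
t 17.65 tcp [ 0.4695 -0.0311  0.0535] grasp [ 0.4677 -0.0396  0.0704] x [0.187 0.87  0.455] z [ 0.095  0.445 -0.89 ] F [-0.46  0.62 -0.52] w 0.0152 gf 58.8 q [ 0.83  0.45 -0.6   2.13 -0.36  0.69  0.34]
shift [-0.0092  0.0119  0.0171] |mm| 7 turn [-0.0009 -0.0012 -0.0028] deg 0.3
```

```bash
python3 -m pendant '[0,-0.006,0.010,0.008,0,0,0, 0,-0.004,0,0.008,0,0,0, 0,0,0,0,0,0,0]'
python3 - <<'E'
from h import *
st()
R=Ro.from_quat([.755,.613,.182,-.146]).as_matrix()
to(R,np.array([.4711,-.0404,.0646]))
E
```

```text
t: 18.02
position: [0.4737, -0.032, 0.0489]
ee_rot: [0.756, 0.612, 0.183, -0.147]
ft_force: [0.3, 0.3, -1.0]
grip_width: 0.0152
grip_force: 59.0
t 18.02 tcp [ 0.4737 -0.032   0.0489] grasp [ 0.4719 -0.0405  0.0658] x [0.185 0.871 0.455] z [ 0.097  0.445 -0.89 ] F [ 0.27  0.28 -0.96] w 0.0152 gf 59.0 q [ 0.82  0.46 -0.59  2.12 -0.35  0.68  0.34]
shift [-0.0022 -0.0027  0.0034] |mm| 1 turn [ 0.0004 -0.0012 -0.0015] deg 0.2
```

```bash
python3 -m pendant '[0,-0.002,-0.002,0.003,0,0,0, 0,0,0,0,0,0,0, 1,0,0,0,0,0,0, 1,0,0,0,0,0,0, 1,0,0,0,0,0,0, 1,0,0,0,0,0,0, 1,0,0,0,0,0,0, 1,0,0,0,0,0,0]'
python3 -m pendant '[1,0.02,0,-0.04,0,0,0, 1,0.06,0,-0.118,0,0,0, 1,0.06,0,-0.118,0,0,0, 1,0.04,0,-0.079,0,0,0, 1,0,0,0,0,0,0]'
python3 - <<'E'
from h import *
st()
a=np.radians(25)
to(frame(np.cos(a)*-UP-np.sin(a)*U,U),O+.022*U+[0,0,.12])
s=observe();d=vision.snapshot("wrist");np.savez("pics/w3.npz",**d)
t=vision.snapshot("top");np.savez("pics/top3.npz",**t)
for x in(-.09,-.035,.04,.09,.15): print(x,proj(d,[O+x*U],s).round(1),proj(t,[O+x*U]).round(1))
cv2.imwrite("pics/c3.png",np.hstack([d["frame"][:,130:380],cv2.resize(t["frame"][205:265,200:320],None,fx=4,fy=4)[:,:480].repeat(1,0) if 0 else np.vstack([cv2.resize(t["frame"][205:265,200:320],None,fx=4,fy=4),np.zeros((144,480,3),np.uint8)])]))
E
```

```text
t: 19.02
position: [0.4731, -0.0321, 0.0479]
ee_rot: [0.756, 0.612, 0.183, -0.146]
ft_force: [0.8, -0.5, -0.3]
grip_width: 0.0857
grip_force: 0.0
t: 19.65
position: [0.4748, -0.033, 0.1701]
ee_rot: [0.755, 0.613, 0.184, -0.143]
ft_force: [-0.7, -0.8, -0.5]
grip_width: 0.0855
grip_force: 0.0
t 19.65 tcp [ 0.4748 -0.033   0.1701] grasp [ 0.4728 -0.0414  0.187 ] x [0.182 0.873 0.453] z [ 0.102  0.442 -0.891] F [-0.74 -0.76 -0.54] w 0.0855 gf 0.0 q [ 0.88  0.23 -0.64  2.07 -0.41  0.94  0.3 ]
shift [ 0.0005 -0.0108  0.0201] |mm| 7 turn [ 0.0055 -0.5772  0.002 ] deg 51.9
-0.09 [[249.  372.8]] [[307.7 248.9]]
-0.035 [[249.4 301.3]] [[285.5 244.8]]
0.04 [[249.8 211.3]] [[255.1 239.1]]
0.09 [[250.1 156.3]] [[234.8 235.3]]
0.15 [[250.5  95.5]] [[210.6 230.6]]
```

View pics/c3.png

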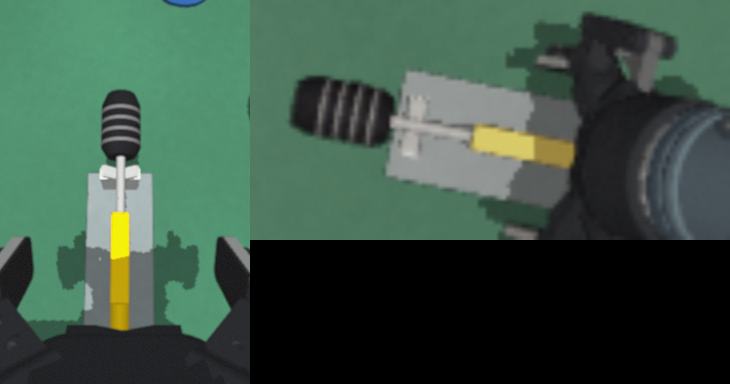

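The brush is back level in the rest: rod start at (250,212), bristles (250,95–155) where predicted. Tip the tool the other way for the second grasp.

```bash
python3 -m pendant '[1,0,-0.01,0.02,0,0,0, 1,0,0,0,0.001,-0.096,0, 1,0,0,0,0.001,-0.096,0, 1,0,0,0,0.001,-0.096,0, 1,0,0,0,0.001,-0.096,0, 1,0,0,0,0.001,-0.096,0, 1,0,0,0,0.001,-0.096,0, 1,0,0,0,0,0,0]'
python3 - <<'E'
from h import *
st()
a=np.radians(25)
to(frame(np.cos(a)*-UP-np.sin(a)*U,U),O+.022*U)
E
```

```text
t: 20.75
position: [0.4692, -0.0252, 0.1593]
ee_rot: [0.756, 0.619, -0.169, 0.13]
ft_force: [0.3, 0.5, 1.7]
grip_width: 0.0854
grip_force: 0.0
t 20.75 tcp [ 0.4692 -0.0252  0.1593] grasp [ 0.471  -0.0175  0.1766] x [ 0.177  0.892 -0.417] z [-0.095 -0.406 -0.909] F [0.26 0.46 1.67] w 0.0854 gf 0.0 q [ 0.25  0.31 -0.6   1.99  0.57  1.21 -0.84]
shift [0.1479 0.0178 0.352 ] |mm| 115 turn [-0.0044 -0.0041  0.0099] deg 1.0
```

```bash
python3 -m pendant '[1,0.049,0.006,0.117,-0.004,-0.004,0.01, 1,0.049,0.006,0.117,0,0,0, 1,0.045,0.005,0.107,0,0,0, 1,0,0,0,0,0,0]'
python3 - <<'E'
from h import *
st()
a=np.radians(25)
to(frame(np.cos(a)*-UP-np.sin(a)*U,U),O+.022*U)
E
```

```text
t: 21.25
position: [0.4709, -0.0371, 0.0485]
ee_rot: [0.763, 0.608, -0.171, 0.135]
ft_force: [-0.1, -0.9, 0.4]
grip_width: 0.0855
grip_force: 0.0
t 21.25 tcp [ 0.4709 -0.0371  0.0485] grasp [ 0.4728 -0.0293  0.0657] x [ 0.201  0.882 -0.426] z [-0.097 -0.415 -0.905] F [-0.05 -0.94  0.41] w 0.0855 gf 0.0 q [ 0.19  0.49 -0.53  2.04  0.73  1.06 -1.03]
shift [ 0.0286 -0.0014  0.0004] |mm| 9 turn [-0.0046  0.0025 -0.0063] deg 0.7
```

```bash
python3 -m pendant '[1,0.027,-0.001,0.001,-0.004,0,-0.006, 1,0,0,0,0,0,0, 0,0,0,0,0,0,0, 0,0,0,0,0,0,0, 0,0,0,0,0,0,0, 0,0,0,0,0,0,0, 0,0,0,0,0,0,0, 0,0,0,0,0,0,0, 0,0,0,0,0,0,0, 0,0,0,0,0,0,0]'
python3 - <<'E'
from h import *
st();a=np.radians(25)
print(Ro.from_quat(observe()["ee_rot"]).as_matrix().T@UP)
to(frame(np.cos(a)*-UP-np.sin(a)*U,U),O+.022*U)
E
```

```text
t: 22.5
position: [0.4743, -0.0271, 0.0476]
ee_rot: [0.759, 0.613, -0.168, 0.139]
ft_force: [-4.7, 2.4, 5.3]
grip_width: 0.0151
grip_force: 60.4
t 22.5 tcp [ 0.4743 -0.0271  0.0476] grasp [ 0.476  -0.0192  0.0648] x [ 0.192  0.884 -0.426] z [-0.085 -0.417 -0.905] F [-4.71  2.42  5.34] w 0.0151 gf 60.4 q [ 0.18  0.5  -0.54  2.04  0.73  1.06 -1.05]
[-0.42584519  0.0046665  -0.904784  ]
shift [-0.0044 -0.0052  0.0125] |mm| 4 turn [ 0.0031  0.0023 -0.0004] deg 0.3
```

```bash
python3 -m pendant '[0,-0.071,0.001,-0.151,0,0,0, 0,-0.071,0.001,-0.151,0,0,0, 0,-0.071,0.001,-0.151,0,0,0, 0,-0.071,0.001,-0.151,0,0,0, 0,0,0,0,0,0,0]'
python3 -m pendant '[0,0,0,0,0,0.1,0, 0,0,0,0,0,0.1,0, 0,0,0,0,0,0.1,0, 0,0,0,0,0,0.1,0, 0,0,0,0,0,0.1,0, 0,0,0,0,0,0,0]'
python3 - <<'E'
from h import *
st();a=np.radians(25)
to(frame(np.cos(a)*U-np.sin(a)*UP,UP),np.r_[STAND,.26])
E
```

```text
t: 23.12
position: [0.4789, -0.0268, 0.2519]
ee_rot: [0.76, 0.613, -0.163, 0.143]
ft_force: [-0.6, 0.4, -2.0]
grip_width: 0.0145
grip_force: 59.7
t: 23.88
position: [0.4735, -0.0315, 0.2448]
ee_rot: [0.768, 0.617, 0.134, -0.107]
ft_force: [-0.6, 0.2, -0.2]
grip_width: 0.0152
grip_force: 59.6
t 23.88 tcp [ 0.4735 -0.0315  0.2448] grasp [ 0.472  -0.0378  0.2627] x [0.204 0.919 0.338] z [ 0.075  0.33  -0.941] F [-0.58  0.23 -0.24] w 0.0152 gf 59.6 q [ 0.69  0.07 -0.49  2.   -0.35  1.09  0.14]
shift [1.1129 0.2529 0.3746] |mm| 360 turn [ 0.0033  0.5028 -0.0021] deg 45.2
```

```bash
python3 -m pendant '[0,0,0,0,0,0.1,0, 0,0,0,0,0,0.1,0, 0,0,0,0,0,0.1,0, 0,0,0,0,0,0.1,0, 0,0,0,0,0,0.1,0, 0,0,0,0,0,0,0]'
python3 - <<'E'
from h import *
st();a=np.radians(25)
to(frame(np.cos(a)*U-np.sin(a)*UP,UP),np.r_[STAND,.26])
E
```

```text
t: 24.62
position: [0.4741, -0.0271, 0.2444]
ee_rot: [0.656, 0.531, 0.416, -0.338]
ft_force: [0.0, -0.3, -1.4]
grip_width: 0.0149
grip_force: 59.6
t 24.62 tcp [ 0.4741 -0.0271  0.2444] grasp [ 0.4705 -0.0439  0.2525] x [0.09  0.415 0.905] z [ 0.188  0.886 -0.425] F [ 0.01 -0.25 -1.43] w 0.0149 gf 59.6 q [ 0.94  0.41 -0.43  2.02 -0.91  1.36  0.8 ]
shift [0.5145 0.2648 1.0364] |mm| 356 turn [-0.0025  0.0015  0.    ] deg 0.3
```

```bash
python3 -m pendant '[0,0.073,0.038,0.148,0,0,0, 0,0.073,0.038,0.148,0,0,0, 0,0.073,0.038,0.148,0,0,0, 0,0.073,0.038,0.148,0,0,0, 0,0.073,0.038,0.148,0,0,0, 0,0.073,0.038,0.148,0,0,0, 0,0.073,0.038,0.148,0,0,0, 0,0,0,0,0,0,0, 0,0,0,0,0,0,0]'
python3 - <<'E'
from h import *
st();a=np.radians(25);s=observe();R=Ro.from_quat(s["ee_rot"]).as_matrix()
g=s["position"]-.019*R[:,2];ax=np.cos(a)*R[:,0]-np.sin(a)*R[:,2];print("axis",ax.round(4))
to(frame(np.cos(a)*U-np.sin(a)*UP,UP),np.r_[STAND,.19],s)
o=[]
for n in("scene","top"):
    d=vision.snapshot(n);np.savez(f"pics/{n}4.npz",**d);f=d["frame"]
    for x in(-.115,0,.065,.125): print(n,x,proj(d,[g+ax*x])[0].round(1))
    p=proj(d,[g+.02*ax])[0];x0,y0=np.clip(p.astype(int)-[40,50],0,[432,284]);print(x0,y0)
    o.append(cv2.resize(f[y0:y0+100,x0:x0+80],None,fx=5,fy=5,interpolation=2))
cv2.imwrite("pics/c4.png",np.hstack(o))
E
```

```text
t: 25.75
position: [0.6248, 0.2968, 0.256]
ee_rot: [0.654, 0.534, 0.418, -0.335]
ft_force: [1.7, 0.2, -1.5]
grip_width: 0.015
grip_force: 59.6
t 25.75 tcp [0.6248 0.2968 0.256 ] grasp [0.6212 0.28   0.2641] x [0.079 0.419 0.905] z [ 0.189  0.885 -0.426] F [ 1.66  0.15 -1.53] w 0.015 gf 59.6 q [ 0.46  0.52 -0.67  1.9  -1.18  0.82  0.58]
axis [-0.0082  0.0057  1.    ]
shift [-0.2247 -0.0045  0.1016] |mm| 74 turn [-0.0011  0.0025  0.007 ] deg 0.7
scene -0.115 [386.8 160.9]
scene 0 [400.2 128.3]
scene 0.065 [408.8 106.9]
scene 0.125 [417.5  85. ]
362 71
top -0.115 [130.2 179. ]
top 0 [115.9 172.7]
top 0.065 [106.4 168.6]
top 0.125 [ 96.4 164.2]
73 121
```

View pics/c4.png

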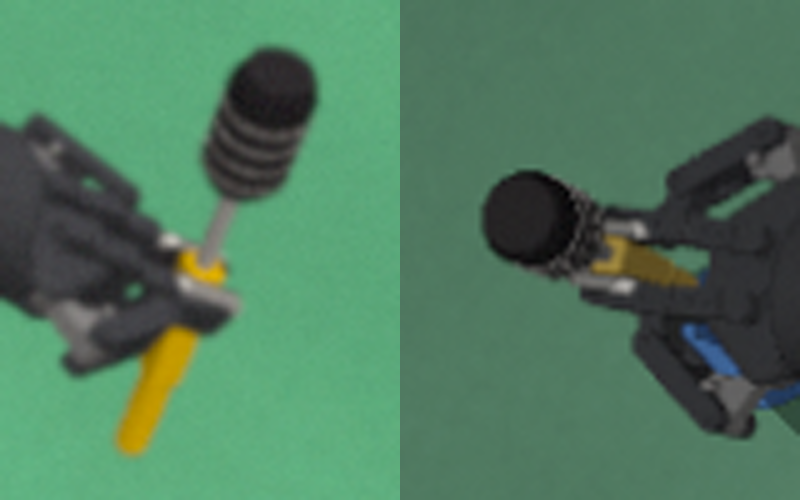

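Scene crop: handle end at (388,160) and bristle end at (417,86); top crop: bristle end at (99,164) — bristles up, vertical, within ~2 px of prediction. Lower to just above the stand.

```bash
python3 -m pendant '[0,-0.075,-0.0015,0.034,0,0.001,0.003, 0,-0.075,-0.0015,0.034,0,0.001,0.003, 0,-0.075,-0.0015,0.034,0,0,0, 0,0,0,0,0,0,0, 0,0,0,0,0,0,0]'
python3 - <<'E'
from h import *
st();a=np.radians(25);s=observe();R=Ro.from_quat(s["ee_rot"]).as_matrix()
g=s["position"]-.019*R[:,2];ax=np.cos(a)*R[:,0]-np.sin(a)*R[:,2];print("axis",ax.round(4))
to(frame(np.cos(a)*U-np.sin(a)*UP,UP),np.r_[STAND,.121],s)
o=[]
for n in("scene","top"):
    d=vision.snapshot(n);np.savez(f"pics/{n}5.npz",**d);f=d["frame"]
    for x in(-.115,0,.125): print(n,x,proj(d,[g+ax*x])[0].round(1))
    print("rim",proj(d,[np.r_[STAND,.052]])[0].round(1))
    p=proj(d,[g-.04*ax])[0];x0,y0=np.clip(p.astype(int)-[40,50],0,[432,284]);print(x0,y0)
    o.append(cv2.resize(f[y0:y0+100,x0:x0+80],None,fx=5,fy=5,interpolation=2))
cv2.imwrite("pics/c5.png",np.hstack(o))
E
```

```text
t: 26.48
position: [0.6253, 0.2933, 0.1818]
ee_rot: [0.657, 0.528, 0.419, -0.337]
ft_force: [-0.2, 0.4, -0.3]
grip_width: 0.015
grip_force: 59.6
t 26.48 tcp [0.6253 0.2933 0.1818] grasp [0.6217 0.2764 0.1898] x [0.091 0.412 0.907] z [ 0.194  0.886 -0.422] F [-0.15  0.37 -0.3 ] w 0.015 gf 59.6 q [ 0.46  0.65 -0.66  1.92 -1.22  0.76  0.73]
axis [ 5.0e-04 -1.3e-03  1.0e+00]
shift [-0.205  -0.0062  0.1034] |mm| 69 turn [ 0.0014 -0.0007 -0.0012] deg 0.2
scene -0.115 [378.2 178.8]
scene 0 [390.  150.3]
scene 0.125 [405.3 112.5]
rim [376.7 183.3]
345 110
top -0.115 [138.9 182.8]
top 0 [126.8 176.9]
top 0.125 [110.5 169. ]
rim [140.1 184.4]
91 129
```

View pics/c5.png

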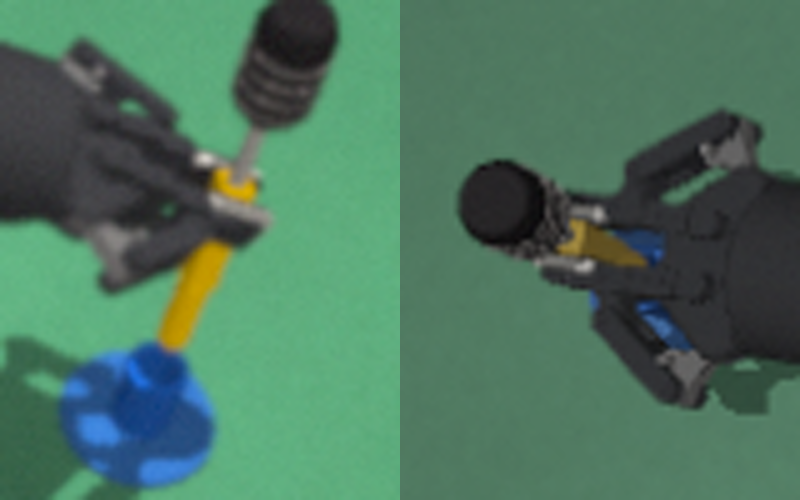

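Scene crop: butt at about (380,179), stand rim centre at about (377,183); top crop: bristle end (111,169), as predicted. Refine the butt offset numerically.

```bash
python3 - <<'E'
from h import *
d=load("scene5");f=d["frame"];hsv=cv2.cvtColor(f,cv2.COLOR_BGR2HSV).astype(int);h,s,v=[hsv[...,i] for i in range(3)]
m=(h>15)&(h<36)&(s>140)&(v>90);m[:155]=0;m[190:]=0;m[:,:370]=0;m[:,400:]=0;m=big(m)
for y in range(155,185):
    x=np.nonzero(m[y])[0]
    if len(x): print(y,x.min(),x.max(),end=" | ")
s=observe();R=Ro.from_quat(s["ee_rot"]).as_matrix();a=np.radians(25)
print(s["position"])
g=s["position"]-.019*R[:,2];ax=np.cos(a)*R[:,0]-np.sin(a)*R[:,2]
for n in(-.07,-.09,-.115): print(n,proj(d,[g+ax*n])[0].round(2))
b=(h>98)&(h<125)&(s if 0 else hsv[...,1]>100)
for y in range(176,196): 
    print(y,"".join("%4d"%f[y,x,0] for x in range(366,390)))
J=(proj(d,[[.6303,.279,.052]])-proj(d,[np.r_[STAND,.052]]),proj(d,[[.6203,.289,.052]])-proj(d,[np.r_[STAND,.052]]));print("px per 10mm x,y",J)
E
```

```text
158 386 389 | 159 384 390 | 160 383 390 | 161 382 390 | 162 382 389 | 163 381 389 | 164 381 388 | 165 381 388 | 166 381 388 | 167 380 387 | 168 380 386 | 169 380 385 | 170 379 385 | 171 379 384 | 172 378 384 | 173 378 383 | 174 378 383 | 175 377 383 | 176 377 382 | 177 377 382 | 178 378 381 | 179 379 379 | [0.62553348 0.2938514  0.18247697]
-0.07 [382.92 168.15]
-0.09 [380.93 172.95]
-0.115 [378.51 178.75]
176  131 129 130 128 127 128 129 129 130 121  88  30   0   0   0   0  26  88 118 128 126 130 128 125
177  130 131 128 127 127 125 128 130 132 126  93  37   0   0   0   0  58  96 122 129 128 124 127 125
178  130 130 128 130 130 131 131 138 139 137 118  76  15   0   0  40  87 112 127 128 128 130 131 125
179  141 145 149 147 145 142 143 145 145 143 132 109  74  63  71  87 108 123 128 127 129 127 126 128
180  173 185 190 189 176 155 147 141 140 135 136 125 111 112 120 121 127 128 126 127 127 126 127 130
181  197 210 214 207 189 169 149 135 133 132 131 127 124 125 136 141 136 132 129 126 127 129 129 128
182  189 207 213 204 200 204 165 138 132 132 130 129 123 124 131 139 141 132 130 129
[... 718 characters left out ...]
0 129
190  123 117 114 118 122 121 125 128 128 131 133 134 133 130 128 138 158 180 203 205 194 160 135 130
191  122 116 116 121 123 125 126 128 130 132 128 133 130 126 127 126 133 147 164 188 201 175 143 128
192  139 124 119 121 125 128 127 130 130 132 133 132 128 124 127 128 127 128 140 170 191 177 146 133
193  181 148 127 124 127 126 128 131 132 132 131 129 127 126 124 128 127 128 130 143 158 157 143 133
194  211 182 142 129 126 128 129 130 133 132 130 128 125 127 128 126 128 125 128 129 133 142 141 134
195  221 205 166 139 127 129 129 131 135 131 127 126 124 128 129 128 126 127 127 125 133 135 137 131
px per 10mm x,y (array([[1.60931551, 3.17085719]]), array([[ 3.52388159, -0.86123893]]))
```

```bash
python3 -m pendant '[0,0.002,-0.006,0.005,0,0,0, 0,-0.015,0,0.007,0,0,0, 0,-0.015,0,0.007,0,0,0, 0,-0.015,0,0.007,0,0,0, 0,-0.015,0,0.007,0,0,0, 0,0,0,0,0,0,0]'
python3 - <<'E'
from h import *
st();a=np.radians(25)
to(frame(np.cos(a)*U-np.sin(a)*UP,UP),np.r_[STAND,.121])
E
```

```text
t: 27.32
position: [0.6229, 0.2959, 0.1601]
ee_rot: [0.657, 0.528, 0.418, -0.338]
ft_force: [0.0, -0.3, -1.7]
grip_width: 0.015
grip_force: 59.6
t 27.32 tcp [0.6229 0.2959 0.1601] grasp [0.6193 0.279  0.1681] x [0.092 0.412 0.907] z [ 0.192  0.886 -0.422] F [ 0.01 -0.26 -1.7 ] w 0.015 gf 59.6 q [ 0.46  0.69 -0.66  1.92 -1.23  0.73  0.77]
shift [-0.1422  0.0038  0.0669] |mm| 47 turn [ 0.0002 -0.0005 -0.002 ] deg 0.2
```

```bash
python3 -m pendant '[0,-0.018,0.0005,0.0085,0,0,0, 0,-0.018,0.0005,0.0085,0,0,0, 0,0,0,0,0,0,0]'; python3 -m pendant '[0,-0.018,0.0005,0.0085,0,0,0, 0,-0.018,0.0005,0.0085,0,0,0, 0,0,0,0,0,0,0]'
python3 - <<'E'
from h import *
st();a=np.radians(25)
to(frame(np.cos(a)*U-np.sin(a)*UP,UP),np.r_[STAND,.121])
E
```

```text
t: 27.7
position: [0.6232, 0.2958, 0.1481]
ee_rot: [0.657, 0.528, 0.418, -0.338]
ft_force: [-0.8, 0.5, -1.6]
grip_width: 0.015
grip_force: 59.6
t: 28.08
position: [0.6234, 0.2959, 0.1362]
ee_rot: [0.657, 0.528, 0.418, -0.338]
ft_force: [-0.4, 1.2, -1.4]
grip_width: 0.0146
grip_force: 59.6
t 28.07 tcp [0.6234 0.2959 0.1362] grasp [0.6198 0.279  0.1442] x [0.092 0.412 0.907] z [ 0.192  0.886 -0.422] F [-0.44  1.22 -1.37] w 0.0146 gf 59.6 q [ 0.45  0.74 -0.66  1.92 -1.24  0.71  0.82]
shift [-0.07    0.0018  0.0329] |mm| 23 turn [ 0.0002 -0.0003 -0.002 ] deg 0.2
```

Inside the bore by 23 mm with no contact force. Continue down, gently.

```bash
python3 -m pendant '[0,-0.018,0,0.0085,0,0,0, 0,-0.018,0,0.0085,0,0,0, 0,-0.018,0,0.0085,0,0,0, 0,0,0,0,0,0,0]'; python3 -m pendant '[0,-0.009,0,0.004,0,0,0, 0,0,0,0,0,0,0]';python3 -m pendant '[0,-0.006,0,0.003,0,0,0, 0,0,0,0,0,0,0]'
```

```text
t: 28.58
position: [0.6234, 0.2959, 0.1182]
ee_rot: [0.657, 0.528, 0.418, -0.338]
ft_force: [0.0, 0.0, -1.8]
grip_width: 0.015
grip_force: 59.6
t: 28.82
position: [0.6237, 0.296, 0.116]
ee_rot: [0.657, 0.529, 0.418, -0.338]
ft_force: [0.4, -0.4, -1.3]
grip_width: 0.0149
grip_force: 59.6
t: 29.08
position: [0.6237, 0.2961, 0.114]
ee_rot: [0.657, 0.529, 0.418, -0.338]
ft_force: [-0.9, 0.7, -0.3]
grip_width: 0.0147
grip_force: 59.6
```

```bash
python3 -m pendant '[0,-0.003,0,0.0015,0,0,0, 0,0,0,0,0,0,0]'; python3 -m pendant '[0,-0.002,0,0.001,0,0,0, 0,0,0,0,0,0,0]'
```

```text
t: 29.32
position: [0.6239, 0.2963, 0.1135]
ee_rot: [0.657, 0.529, 0.419, -0.338]
ft_force: [-0.4, -0.3, 0.0]
grip_width: 0.0153
grip_force: 59.7
t: 29.58
position: [0.624, 0.2965, 0.1133]
ee_rot: [0.656, 0.529, 0.419, -0.338]
ft_force: [-1.1, -1.1, 2.3]
grip_width: 0.0147
grip_force: 59.9
```

```bash
python3 -m pendant '[1,0,0,0,0,0,0, 1,0,0,0,0,0,0, 1,0,0,0,0,0,0, 1,0,0,0,0,0,0, 1,0,0,0,0,0,0, 1,0,0,0,0,0,0]'; python3 -m pendant '[1,0,0,-0.05,0,0,0, 1,0,0,-0.1,0,0,0, 1,0,0,-0.15,0,0,0, 1,0,0,-0.15,0,0,0, 1,0,0,-0.15,0,0,0, 1,0,0,0,0,0,0, 1,0,0,0,0,0,0]'
python3 - <<'E'
from h import *
st();o=[]
for n,c in(("scene",(380,150)),("top",(130,175))):
    d=vision.snapshot(n);f=d["frame"];o.append(cv2.resize(f[c[1]-60:c[1]+60,c[0]-50:c[0]+50],None,fx=4,fy=4,interpolation=2))
    for z in(.006,.246): print(n,proj(d,[np.r_[STAND,z]])[0].round(1))
cv2.imwrite("pics/c6.png",np.hstack(o))
E
```

```text
t: 30.32
position: [0.6238, 0.2962, 0.1124]
ee_rot: [0.657, 0.529, 0.418, -0.338]
ft_force: [0.1, 0.1, -0.3]
grip_width: 0.0851
grip_force: 0.0
t: 31.2
position: [0.5889, 0.1364, 0.1887]
ee_rot: [0.657, 0.529, 0.418, -0.338]
ft_force: [-0.1, 1.8, 0.9]
grip_width: 0.0856
grip_force: 0.0
t 31.2 tcp [0.5889 0.1364 0.1887] grasp [0.5853 0.1196 0.1967] x [0.091 0.412 0.907] z [ 0.193  0.886 -0.422] F [-0.08  1.77  0.9 ] w 0.0856 gf 0.0 q [ 0.67  0.58 -0.56  1.96 -1.08  1.01  0.75]
scene [372.6 193. ]
scene [397.3 133.5]
top [144.2 186.3]
top [118.7 174.3]
```

View pics/c6.png

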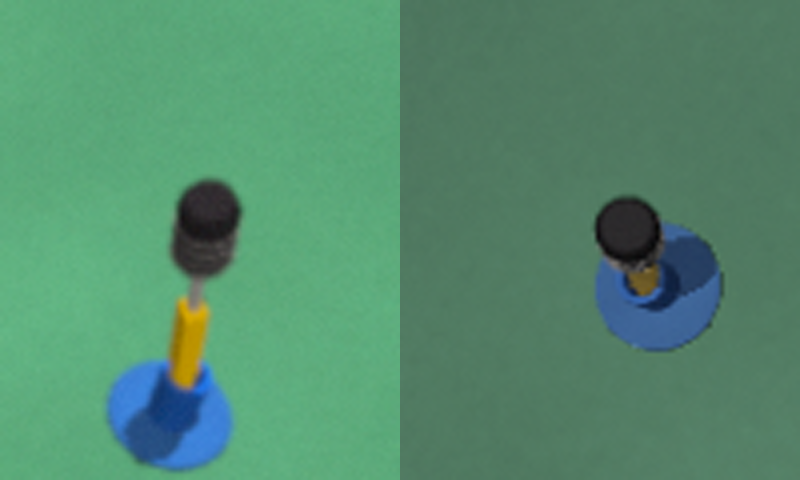

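The brush stands in the blue tube, bristles up at (382,142) scene / (157,172) top-crop, leaning only by the bore's play, and the gripper is clear. Hand in.

```bash
python3 -m pendant '[1,0,0,-0.1,0,0,0, 1,0,0,0,0,0,0, 1,0,0,0,0,0,0, 1,0,0,0,0,0,0]' && python3 -c "
from plant import ctrl
print(ctrl.hand_in())"
```

```text
t: 31.8
position: [0.5827, 0.112, 0.2008]
ee_rot: [0.656, 0.529, 0.418, -0.339]
ft_force: [0.4, -0.1, -0.0]
grip_width: 0.0851
grip_force: 0.0
the job is handed in; nothing more can be done
None
```

Handed in at about 32 s: the pot bottom was pressed three times at 5–7 N, raising the bristles to about 16 mm and then 10 mm below the rim in between. The brush was laid back in its rest, taken the other way, and now stands bristles up with its handle on the stand's floor, leaning about 10° in the loose bore; the hand-in returned no verdict.

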